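# Latch a two-part filter cell shut

## Robot

A 6-joint arm with a two-finger parallel gripper is mounted at the origin on a cart in front of the work surface, level with it; the furniture and walls round the work are solid. World frame = base frame: x ahead of the robot, y to its left, z up, the work surface at z = 0. Lengths are in mm, angles in rad, forces in N, time in s.
With the tool pointing down it reaches from about 325 to 900 mm from the base axis. Payload 6.1 kg.
Tool frame: the origin (TCP) lies between the finger pads; the fingertips stand 25 mm ahead of it and the grasp point (between the pads) lies 6 mm ahead of it; z points along the fingers, y is the line along which they close (so a half turn about z gives the same grasp; the last joint's range is limited). The gripper opens to 87 mm and grips with 3 to 60 N. Pads are 19 mm wide; open, the fingers measure 117 mm over their backs; the gripper's body (75 mm by 190 mm) begins 51 mm behind the grasp point.
Start: joints at [-1.353, 0.22, 1.526, -0, 1.395, -0.126], TCP at [210.66, -588.42, 247.538] pointing down, gripper open.
Joint ranges: [-2.98, 2.98], [-0.91, 2.08], [0.09, 2.57], [-1.24, 4.39], [0.2, 2.65], [-2.68, 2.68]. Speed limits (rad/s): [2.57, 2.57, 3.01, 3.14, 3.14, 3.14].

## Interface

Orientations are given as a 3x3 rotation matrix whose columns are the frame's x, y, z axes.
In Python, from workcell import * gives the robot as it stands. Calls block until the motion is done:
- move_pose(position, orientation): joint-space move of the TCP to a pose.
- movel(position, rotation=None, velocity=150): straight line of the TCP; rotation=None keeps the orientation; velocity is the mean speed in mm/s.
- move_joints(angles): joint-space move.
- set_gripper(opening, strength=None): finger opening in mm; strength is the grip in N (None keeps the last); returns when the fingers have stopped.
- sleep(seconds).
- ik(position, orientation): joint angles nearest the present ones, or None.
- capture(name): name is "side" or "top" or "wrist"; returns the picture (480x640x3 uint8, blue, green, red); there is no depth.
- get_calibration(name): a dict with "fov_y" (degrees; the focal length in pixels is half the picture's height over the tangent of half this angle, whatever the lens; pixels are square), "cx", "cy" (the principal point, pixels), "dist_coeffs" ([k1, k2, p1, p2, k3] as OpenCV has them; the pictures are not rectified), "view" (4x4, takes a point from world to camera coordinates). Camera axes: x right, y down, z forward; pixel columns grow to the right and rows downward; lengths in mm; the calibration is good to about 2 mm. A picture is of the moment at which its call begins: read the wrist's pose just before it. get_calibration takes no time and is no camera call; for the wrist camera it gives the pose at the moment of the call.
A pose or a line that the arm cannot do raises MotionError and nothing moves.
- hand_in(): hands the job in; it is judged then, once.
Readings, each from a call of its own:
- read_time_s(): time.
- read_joints(): joint angles.
- read_dq(): joint speeds.
- read_tau(): joint torques, N m.
- read_position(): TCP position.
- read_eef_rot(): TCP orientation.
- read_wrist_force(): force on the tool from outside, world axes, zero at the start.
- read_moment(): the same for the moment, N m.
- read_finger_gap(): finger opening in mm.
- read_grip_force(): force on a finger pad.
Only numpy, scipy, OpenCV 4.12 (cv2) and the standard library are available. Lean on these libraries where they do the work, as an engineer would, in place of code of your own. Each camera call takes 0.05 s, during which the arm holds its last target. There are 200 camera calls.

## Task

Close the filter cell: take out whatever stands in the gap between its two halves and stand it upright on the bench clear of the rails, push the sliding half up to the gasket, swing the draw latch's wire loop over so that its end bar drops behind the keeper's lip, then swing the lever over and down flat so that it draws the halves tight and stays locked over centre. Keep the tube, the small white cup and the other loose things on the bench from being tipped over or knocked about.

Things in the scene. Friction and masses are not known exactly. Their poses are not given: they have to be found in the camera images.
- cell: Filter cell fixed to the bench, 144 x 330 mm. Origin on the bench, midway between the rails, in the plane of the gasket's free face; y = draw axis, z up. Rails 12 wide, 10 high at x = -66 and 66, y -163 to 167, joined by a 9 mm high bar at y = -158; in the gap the bench is the floor. Fixed grey half: x -58 to 58, y 5 to 163, top z = 50. The bench from x 80 to 160, y -100 to 100 is free.
- slider (a joint): Sliding half (on the -y side), m: 0 = front face just touches the gasket, + = gap open (to 0.09), negative = gasket squeezed (to -0.005). Front face at cell y = -slider. About 2.5 N friction, stays where left; gasket 3.5 N per mm. Pushing it toward the cell's +y closes it.
- lever (a joint): Latch lever, rad; pivot at cell y = 76, z = 64, axis along x. 0 = shut, flat along +y (end stop); pi/2 = upright; to 2.36 = leaning toward the sliding half. 0.11 Nm friction holds it anywhere. The loop's pin is 16 mm from the pivot, at angle lever - 0.125 above +y. Dead centre near 0.22: below it the gasket's pull holds it shut.
- loop (a joint): Wire loop, rad, relative to the lever: loop - lever - 0.05 is its elevation above the cell's -y direction: pi/2 = upright, more = tipped back over the fixed half (stop at loop = 4.36), about -0.2 = lying on the sliding half. Nearly free: once past upright it falls slowly, by its weight, toward the keeper.
- loop_bar (a point): Middle of the loop's round end bar, 6 mm thick and 37 mm long along the cell's x, 100 mm from the loop's pin; two 5 mm side rods at x = -18.5 and 18.5 join it to the pin, and the lever passes between them.
- lever_tip (a point): Upper face of the lever's end pad, 76 mm from the pivot; the lever is 22 mm wide (pad 26 mm wide, 22 mm long) and 9 mm thick.
- keeper (a point): On the rear (-y) face of the keeper post, 5 mm above the sliding half's top; axes as the cell's. Post 26 mm wide, 14 high; its 3 mm top lip overhangs 5 mm to -y, underside 6 mm above the point. Hooked: bar behind the post at about point height. With the halves touching and lever at 1.7 or more the falling bar clears the lip by 4 mm; with the gap open it lands on or short of it.
- push_face (a point): Middle of the sliding half's rear face (flat, 108 mm wide, z 12 to 50, 55 mm behind its front face), where it is pushed toward +y.
- gap (a point): Point on the bench between the rails, 34 mm to -y of the gasket face, about which the thing to be cleared stands (within 10 mm).
- tube: Clear standing 50 ml tube with a blue cap, 113 mm tall, 27 mm across, the cap 34 mm across (z 98 to 112), 24 to 42 g. Origin at the middle of its foot, z up its axis. Either this or the cup stands in the gap, the other on the bench beyond the +y end of the cell.
- pot: Small white cup standing upside down (closed end up), 31 mm across, 32 mm tall, about 30 g. Origin at the middle of its underside, z up.
- bottle_b: 250 ml clear bottle with dark blue cap, 69 mm across, 140 mm tall, beyond the -y end of the cell. Bystander; origin at its foot.
- carton: Small white carton 32 x 46 x 62 mm beyond the +y end of the cell, at the back. Bystander; origin at its underside.

How it is judged (in metres and radians):
On the way:
1. the loop's bar lies behind the keeper, below its lip's top, while the lever is still up (y of loop_bar in the frame of keeper between -0.032 and 0 m and z of loop_bar in the frame of keeper below 0.0055 m and value of joint lever above 1 rad), for 0.2 s.
At the end, for the whole second after the job is handed in: lever within 0.08 rad of flat, halves drawn together so that the gasket is squeezed by more than 1 mm, the loop's bar behind the keeper post and under its lip; tube and cup both standing upright (within 0.1 rad) on the bench, at rest and at least 70 mm from the gap point (value of joint lever below 0.08 rad and value of joint slider below -0.001 m and y of loop_bar in the frame of keeper between -0.032 and 0 m and z of loop_bar in the frame of keeper below 0.0055 m and height (world z) of each of tube, pot below 0.006 m and angle between each of tube, pot's own z axis and vertical below 0.1 rad and linear speed of each of tube, pot below 0.02 m/s and horizontal distance between each of tube, pot and gap above 0.07 m); the robot touches nothing.
It fails at once if the tube or the cup is tipped over (angle between any of tube, pot's own z axis and vertical above 0.7 rad).
It fails at once if the bystanding bottle or carton is shifted by more than 30 mm (distance of any of bottle_b, carton from where it was at the start of the episode above 0.03 m).
It also fails if it takes over 62 s, if anything falls off the work surface, if the arm or the gripper's body presses on something with over 40 N, if the wrist force passes 120 N, or if a joint passes its speed limit or range.

## Working session

There is one attempt and no reset: what is moved stays moved. The work goes in short steps, each a Python script; the robot and the scene stay as the last script left them, time stands still between calls to the robot, and variables do not carry over. Pictures are saved under pics/ and viewed, at most 10 in all, crops included, and the job is handed in when it is done.

```bash
mkdir -p pics; ls; cat > h.py <<'E'
from workcell import *
import numpy as np, cv2
def cal(n):
    c=get_calibration(n); f=240/np.tan(np.radians(c["fov_y"])/2)
    K=np.array([[f,0,c["cx"]],[0,f,c["cy"]],[0,0,1.]]); return K,np.array(c["dist_coeffs"],float),np.array(c["view"],float)
def ray(C,uv):
    K,d,V=C; p=cv2.undistortPoints(np.array([[uv]],float),K,d)[0,0]
    R=V[:3,:3]; o=-R.T@V[:3,3]; return o,R.T@np.array([p[0],p[1],1])
def onz(C,uv,z):
    o,d=ray(C,uv); return o+d*(z-o[2])/d[2]
def proj(C,P):
    K,d,V=C; P=np.atleast_2d(np.array(P,float)); return cv2.projectPoints(P,cv2.Rodrigues(V[:3,:3])[0],V[:3,3],K,d)[0][:,0]
E
python3 - <<'E'
from h import *
for n in("top","side"):
    cv2.imwrite(f"pics/{n}0.png",capture(n)); C=cal(n); print(n,C[0][0,0],C[1],np.round(-C[2][:3,:3].T@C[2][:3,3]),np.round(C[2][:3,:3],2).tolist())
print(read_time_s())
E
```

```text
pics
top 574.9617381561277 [-0.10584921  0.          0.          0.          0.        ] [ 460. -128. 1286.] [[-0.02, -1.0, -0.0], [-1.0, 0.02, -0.07], [0.07, 0.0, -1.0]]
side 467.5308737496815 [-0.0782473  0.         0.         0.         0.       ] [316. 613. 624.] [[-0.95, -0.32, 0.01], [-0.19, 0.54, -0.82], [0.25, -0.78, -0.57]]
0.1
```

View pics/top0.png

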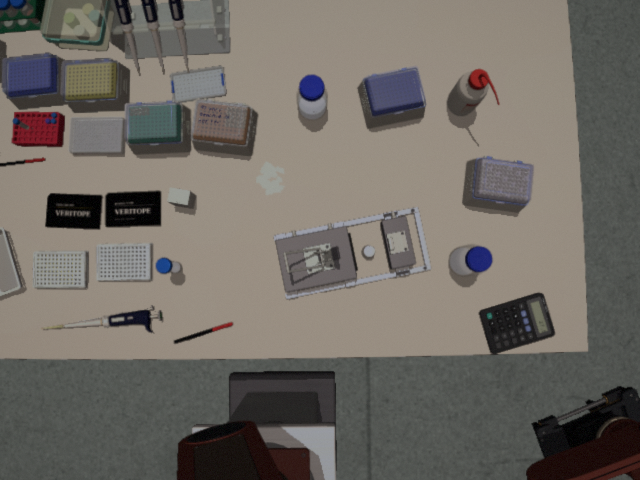

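View pics/side0.png

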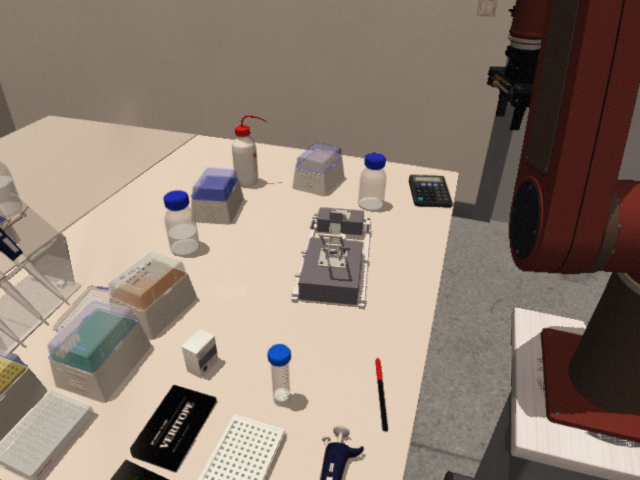

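The cup stands in the gap (top view px 368,252), and the tube is beyond the +y end (167,266). The rail corners are near (275,238), (415,209), (430,269) and (287,298). I'll look closer with the wrist camera.

```bash
python3 - <<'E'
from h import *
C=cal("top"); P=np.array([onz(C,p,10) for p in [(275,238),(415,209),(430,269),(287,298)]]); print(P.round())
c=P.mean(0); a=P[0]+P[3]-P[1]-P[2]; th=np.arctan2(-a[0],a[1]); print(c,np.degrees(th), np.linalg.norm(a)/2, onz(C,(368,252),32))
cx,sx=np.cos(th),np.sin(th)
X=np.array([cx,sx,0]);Y=np.array([-sx,cx,0])
print(read_eef_rot().round(2).tolist())
V=cal("wrist")[2]; T=read_position();R=read_eef_rot(); print("cam in tool",R.T@(-V[:3,:3].T@V[:3,3]-T), (V[:3,:3]@R).round(2).tolist())
for s in(1,-1):
    R=np.column_stack([s*X,-s*Y,[0,0,-1]]); q=ik([c[0]-40,c[1]-20,380],R); print(s,q)
E
```

```text
[[ 569.  -35.   10.]
 [ 629. -349.   10.]
 [ 494. -379.   10.]
 [ 435.  -60.   10.]]
[ 531.60504266 -205.74242767   10.        ] 10.6274162275669 322.31364036726677 [ 532.78236078 -239.45483705   32.        ]
[[0.94, 0.34, -0.0], [0.34, -0.94, 0.0], [0.0, -0.0, -1.0]]
cam in tool [ 8.52546799e+01 -9.96011871e-02 -1.36396541e+02] [[0.0, 1.0, -0.0], [-0.95, 0.0, -0.3], [-0.3, 0.0, 0.95]]
1 [-5.76287921e-01 -3.50543461e-02  1.55553085e+00 -4.44089210e-16
  1.62111615e+00  8.09025002e-01]
-1 [-5.76287921e-01 -3.50543461e-02  1.55553085e+00 -4.44089210e-16
  1.62111615e+00 -2.33256765e+00]
```

```bash
python3 - <<'E'
from h import *
th=np.radians(10.63);X=np.array([np.cos(th),np.sin(th),0]);Y=np.array([-np.sin(th),np.cos(th),0])
R=np.column_stack([X,-Y,[0,0,-1]])
p=np.array([532,-206,0])+60*X-25*Y; p[2]=300
move_pose(p,R); sleep(.2)
C=cal("wrist"); im=capture("wrist"); cv2.imwrite("pics/w1.png",im); np.savez("w1.npz",K=C[0],d=C[1],V=C[2])
print(C[0][0,0],read_time_s())
E
```

```text
359.2363174395714 2.2833
```

View pics/w1.png

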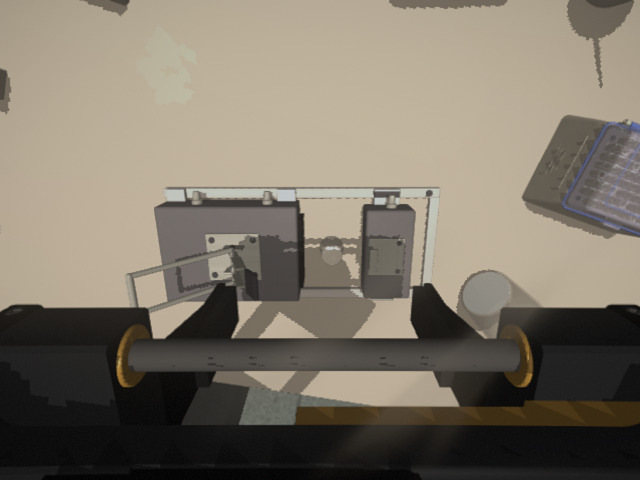

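```bash
python3 - <<'E'
from h import *
z=np.load("w1.npz");C=(z["K"],z["d"],z["V"])
for n,uv,h in [("fixL",(157,208),50),("fixR",(299,208),50),("fixRb",(300,300),50),("slL",(364,207),50),("slR",(414,207),50),("slRb",(408,298),50),("slLb",(362,297),50),("cup",(332,246),32),("railfarR",(439,188),10),("railfarL",(165,188),10),("bar1",(128,276),140),("bar2",(136,313),140)]:
    print(n,onz(C,uv,h).round(1))
im=cv2.imread("pics/side0.png"); cv2.imwrite("pics/s1.png",cv2.resize(im[195:315,265:395],None,fx=5.5,fy=5,interpolation=cv2.INTER_CUBIC)[:600])
E
```

```text
fixL [562.  -40.6  50. ]
fixR [ 590.5 -193.    50. ]
fixRb [ 480.6 -212.3   50. ]
slL [ 604.7 -262.7   50. ]
slR [ 614.7 -316.5   50. ]
slRb [ 506.8 -337.9   50. ]
slLb [ 498. -284.   50.]
cup [ 548.2 -238.4   32. ]
railfarR [ 635.7 -351.2   10. ]
railfarL [576.  -31.8  10. ]
bar1 [522.3 -56.4 140. ]
bar2 [486.3 -64.4 140. ]
```

View pics/s1.png

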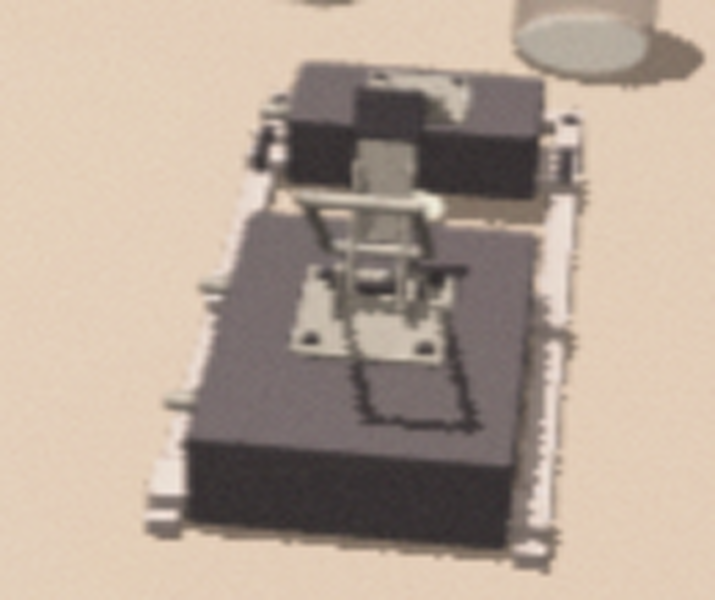

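```bash
cat >> h.py <<'E'
def fit(c,w):
    c=np.array(c,float);w=np.array(w,float)[:,:2]; a=c-c.mean(0);b=w-w.mean(0)
    th=np.arctan2((a[:,0]*b[:,1]-a[:,1]*b[:,0]).sum(),(a*b).sum()); R=np.array([[np.cos(th),-np.sin(th)],[np.sin(th),np.cos(th)]])
    t=w.mean(0)-R@c.mean(0); return th,t,(w-(c@R.T+t)).round(1)
E
python3 - <<'E'
from h import *
z=np.load("w1.npz");C=(z["K"],z["d"],z["V"])
pts=[((157,208),50,(58,163)),((299,208),50,(58,5)),((300,300),50,(-58,5)),((439,188),10,(72,-163)),((165,188),10,(72,167))]
th,t,r=fit([p[2] for p in pts],[onz(C,p[0],p[1]) for p in pts]); print("wrist",np.degrees(th),t,r.tolist())
R=np.array([[np.cos(th),-np.sin(th)],[np.sin(th),np.cos(th)]])
for uv,h in [((364,207),50),((362,297),50),((414,207),50),((408,298),50),((332,246),32)]: print(uv,R.T@(onz(C,uv,h)[:2]-t))
D=cal("top")
P=[(275,238),(415,209),(430,269),(287,298)]
th2,t2,r2=fit([(72,167),(72,-163),(-72,-163),(-72,167)],[onz(D,p,10) for p in P]); print("top",np.degrees(th2),t2,r2.tolist())
im=cv2.imread("pics/w1.png")[170:320,110:450]; im2=cv2.imread("pics/top0.png")[195:310,265:440]
a=cv2.resize(im,(800,353),interpolation=cv2.INTER_CUBIC); b=cv2.resize(im2[:,:],(375,246),interpolation=cv2.INTER_CUBIC)
o=np.zeros((600,800,3),np.uint8);o[:353]=a;o[354:600,:375]=b;cv2.imwrite("pics/c.png",o)
E
```

```text
wrist 10.697794906536576 [ 535.81379842 -208.06728967] [[-0.6, -3.5], [-1.4, -0.6], [2.7, 1.6], [-1.1, 3.6], [0.4, -1.2]]
(364, 207) [ 57.52228284 -66.50751465]
(362, 297) [-51.26527277 -67.5578263 ]
(414, 207) [  57.37472727 -121.17231538]
(408, 298) [ -52.64265141 -122.15872228]
(332, 246) [  6.59234977 -32.08010219]
top 10.765813281201213 [ 531.97863302 -207.70722543] [[-2.8, -4.7], [-4.3, 5.1], [2.1, 2.3], [5.0, -2.8]]
```

View pics/c.png

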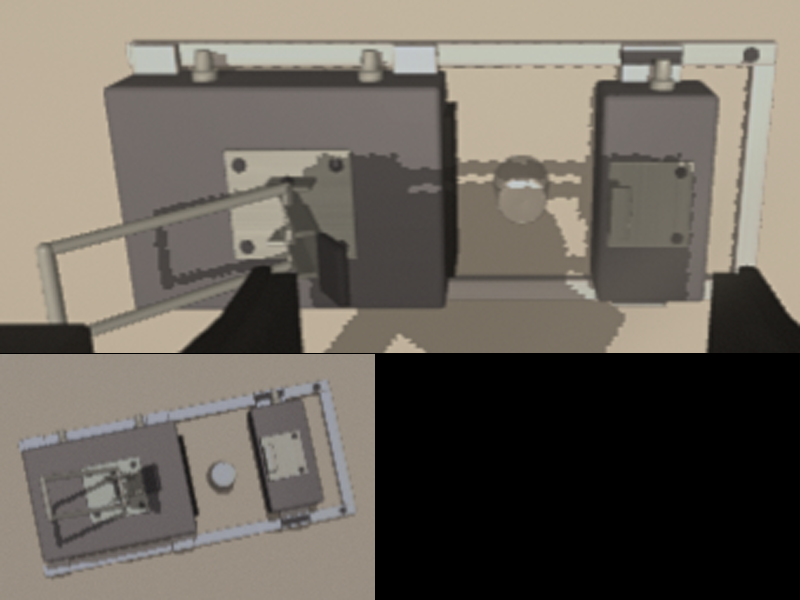

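The crop shows the cup's top disc at wrist px (332,256), the slider's front edge near column 363, and the loop tipped back with its bar at (129,276)–(137,309). The lever is near upright. Next I'll work out the lever and loop angles and move the cup.

```bash
cat >> h.py <<'E'
TH=np.radians(10.7);T0=np.array([534.5,-208.,0])
RC=np.array([[np.cos(TH),-np.sin(TH),0],[np.sin(TH),np.cos(TH),0],[0,0,1]])
X,Y,Z=RC.T
RT=np.column_stack([-Y,-X,-Z])   # tool x=-Y, y=-X, down
def W(x,y,z): return T0+RC@np.array([x,y,z],float)
def cellof(p): return RC.T@(np.array(p)-T0)
def onx(C,uv,x):
    o,d=ray(C,uv); o=cellof(o); d=RC.T@d; return o+d*(x-o[0])/d[0]
def tri(C1,u1,C2,u2):
    A=[];b=[]
    for C,u in((C1,u1),(C2,u2)):
        o,d=ray(C,u); d/=np.linalg.norm(d); M=np.eye(3)-np.outer(d,d); A.append(M);b.append(M@o)
    p=np.linalg.lstsq(np.vstack(A),np.hstack(b),rcond=None)[0]; return cellof(p),np.linalg.norm(np.vstack(A)@p-np.hstack(b))
E
python3 - <<'E'
from h import *
z=np.load("w1.npz");C=(z["K"],z["d"],z["V"]);S=cal("side")
cup=cellof(onz(C,(332,256.3),32));cup2=cellof(onz(cal("top"),(265+222*175/375,195+(475-354)*115/246),32));print("cup",cup,cup2)
print("bar+",tri(C,(129,276),S,(319.5,235.5)),"bar-",tri(C,(137,308),S,(343.5,236.6)))
print("lever pad top edge L/R", onx(S,(265+360/5.5,195+88/5),13),onx(S,(265+422/5.5,195+92/5),-13),"pad bottom",onx(S,(265+385/5.5,195+138/5),0))
m=(cup+cup2)/2
print(ik(W(m[0],m[1],90),RT))
set_gripper(50); move_pose(W(m[0],m[1],110),RT); movel(W(m[0],m[1],28),velocity=150)
set_gripper(20,15); print(read_finger_gap(),read_grip_force(),read_wrist_force(),cellof(read_position()),read_time_s())
E
```

```text
cup [ -5.1255768  -32.44801416  32.        ] [ -6.86133394 -32.07389066  32.        ]
bar+ (array([ 19.97808092, 145.87240608, 147.73357514]), np.float64(0.6764750759789907)) bar- (array([-18.27285435, 144.49712295, 145.80058294]), np.float64(7.632056223484156))
lever pad top edge L/R [ 13.          22.77336938 123.11256437] [-13.          64.96311392 148.92862197] pad bottom [  0.          58.20283154 122.1633213 ]
[-5.57689062e-01  2.91567630e-01  1.75548807e+00 -4.44089210e-16
  1.09453695e+00  2.39715336e+00]
28.747517261769627 15.020518432284007 [-0.16030745  0.79881466  2.60772344] [ -5.80247783 -32.42084672  28.32497706] 5.7417
```

```bash
python3 - <<'E'
from h import *
c=cellof(read_position())
movel(W(c[0],c[1],60)); print(read_finger_gap(),read_grip_force())
movel(W(122,c[1],60),velocity=200); movel(W(122,c[1],29.5),velocity=80)
print(read_wrist_force()); set_gripper(50); movel(W(122,c[1],75),velocity=200)
set_gripper(0)
move_pose(W(0,-147,110),RT); movel(W(0,-147,45)); 
f0=np.array(read_wrist_force()); print("f0",f0,read_time_s())
movel(W(0,-75,45),velocity=80); print(np.array(read_wrist_force())-f0)
y=-75
while y<-55:
    y+=1; movel(W(0,y,45),velocity=60); f=RC.T@(np.array(read_wrist_force())-f0)
    if f[1]<-7: break
print(y,f,cellof(read_position()),read_time_s())
cv2.imwrite("pics/side2.png",capture("side")); cv2.imwrite("pics/top2.png",capture("top"))
a=cv2.resize(capture("side")[195:315,265:395],(520,480),interpolation=cv2.INTER_CUBIC)
o=np.zeros((600,800,3),np.uint8);o[:480,:520]=a; o[300:600,530:]=cv2.resize(capture("top")[180:320,265:391],(270,300)); cv2.imwrite("pics/c2.png",o)
E
```

```text
28.11115766625397 14.93248664381099
[-0.38206539  0.05414023 -0.576582  ]
f0 [ 0.27902821 -0.12760397  1.07608134] 10.8667
[ 0.15405107 -0.56231501 -1.17373938]
-61 [-1.53675256 -7.34708736 -3.5293923 ] [ 4.59794282e-02 -6.21252467e+01  4.50992908e+01] 15.4167
```

View pics/c2.png

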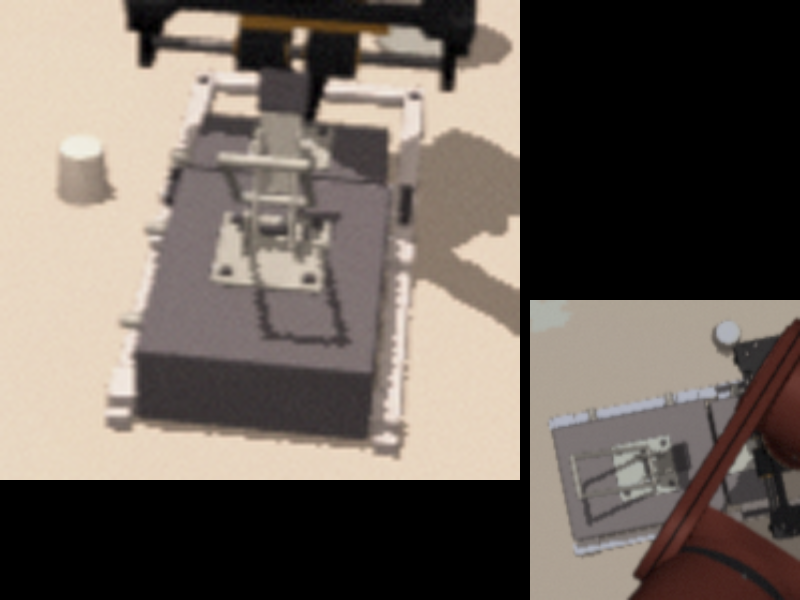

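```bash
python3 - <<'E'
from h import *
S=cal("side")
for l in np.arange(1.4,2.3,.1):
    print(round(l,2),[proj(S,W(0,76+r*np.cos(l),64+r*np.sin(l)))[0].round(1).tolist() for r in(65,87)])
e=2.39; l=1.8
def bar(e): return np.array([76+16*np.cos(l-.125)-100*np.cos(e),64+16*np.sin(l-.125)+100*np.sin(e)])
print(bar(e))
c=cellof(read_position()); movel(W(0,c[1]-8,45)); movel(W(0,c[1]-8,250),velocity=350)
b=bar(2.39); move_pose(W(0,b[0]+40,250),RT); movel(W(0,b[0]+40,b[1]-8+25),velocity=250)
f0=np.array(read_wrist_force())
for e in np.arange(2.4,1.64,-.1):
    b=bar(e); movel(W(0,b[0]+12.5,b[1]-8+25),velocity=100)
print(b,RC.T@(np.array(read_wrist_force())-f0),read_time_s())
o=cv2.resize(capture("side")[160:290,265:415],(750,600)[:2] if 0 else (690,598),interpolation=cv2.INTER_CUBIC); cv2.imwrite("pics/c3.png",o)
E
```

```text
1.4 [[333.6, 227.9], [333.8, 219.5]]
1.5 [[334.0, 225.8], [334.3, 216.6]]
1.6 [[334.3, 224.0], [334.7, 214.2]]
1.7 [[334.6, 222.4], [335.1, 212.2]]
1.8 [[334.9, 221.2], [335.5, 210.7]]
1.9 [[335.2, 220.3], [335.9, 209.6]]
2.0 [[335.5, 219.8], [336.3, 208.9]]
2.1 [[335.7, 219.5], [336.6, 208.7]]
2.2 [[335.9, 219.6], [336.8, 208.9]]
[147.39598958 148.19353352]Traceback (most recent call last):
  File "<stdin>", line 9, in <module>
workcell.MotionError: the arm cannot take that pose within its joint ranges
```

```bash
cat >> h.py <<'E'
RF=np.column_stack([Y,X,-Z])
def F(f0): return RC.T@(np.array(read_wrist_force())-f0)
E
python3 - <<'E'
from h import *
print(read_time_s())
move_pose(W(0,98,200),RF); movel(W(0,98,153),velocity=200); f0=np.array(read_wrist_force()); c=0
for y in np.arange(92,68,-3):
    movel(W(0,y,153),velocity=80); print(y,F(f0).round(1))
movel(W(0,80,153)); movel(W(0,95,215),velocity=250); print(read_time_s())
l=1.9
def bar(e): return np.array([76+16*np.cos(l-.125)-100*np.cos(e),64+16*np.sin(l-.125)+100*np.sin(e)])
b=bar(2.39); movel(W(0,b[0]+40,215),velocity=250); movel(W(0,b[0]+40,b[1]-8+25),velocity=250)
f0=np.array(read_wrist_force())
for e in np.arange(2.4,1.64,-.15):
    b=bar(e); movel(W(0,b[0]+12.5,b[1]-8+25),velocity=120)
print(b,F(f0),read_time_s())
o=cv2.resize(capture("side")[160:290,265:415],(690,598),interpolation=cv2.INTER_CUBIC); cv2.imwrite("pics/c3.png",o)
E
```

```text
16.6
92 [-0.1 -0.8  0.3]
89 [-0.3  0.3  0.2]
86 [0.7 0.4 0.1]
83 [ 0.4  0.2 -0.3]
80 [ 0.5  0.4 -0.2]
77 [-0.5  0.8 -0.8]
74 [-0.1 -0.5  0.1]
71 [-0.6  0.2 -0.2]
22.1083
[ 80.66748979 179.35406733] [-0.7502248   0.42545815 -0.05551257] 24.725
```

View pics/c3.png

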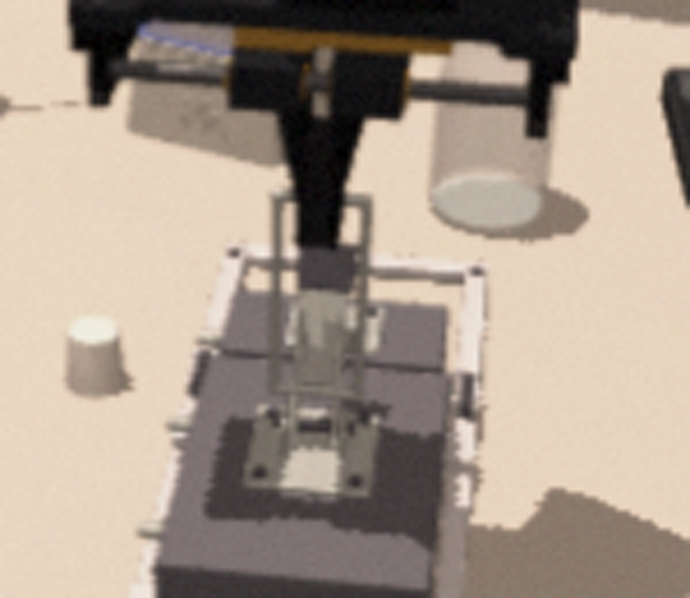

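The finger stands in front of the upright loop's bar (crop px 320,195). The lever is leaning behind it, and I felt no contact down to y=71, so it is at about 1.85 rad or more. I'll push the loop over.

```bash
python3 - <<'E'
from h import *
l=1.9
def bar(e): return np.array([76+16*np.cos(l-.125)-100*np.cos(e),64+16*np.sin(l-.125)+100*np.sin(e)])
f0=np.array(read_wrist_force())
for e in np.arange(1.55,1.1,-.1):
    b=bar(e); movel(W(0,b[0]+12.5,b[1]-4+25),velocity=120)
print(F(f0)); movel(W(0,b[0]+25,b[1]+45),velocity=200)
sleep(1.5); 
cv2.imwrite("pics/side4.png",capture("side")); movel(W(0,150,240),velocity=250)
s=capture("side"); a=cv2.resize(s[175:285,275:385],(400,400),interpolation=cv2.INTER_CUBIC)
t=capture("top"); b=cv2.resize(t[205:295,320:410],(400,400),interpolation=cv2.INTER_CUBIC)
cv2.imwrite("pics/top4.png",t); cv2.imwrite("pics/c4.png",np.hstack([a,b])); print(read_time_s())
E
```

```text
[0.27785426 0.85027599 0.13147939]
28.4917
```

View pics/c4.png

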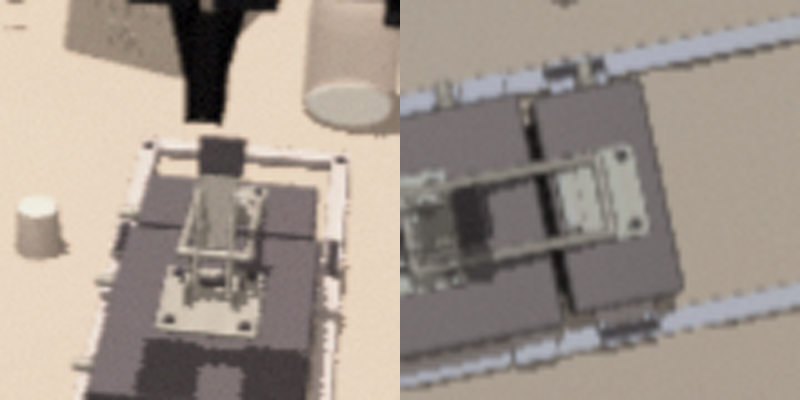

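The top view shows the bar (crop px 608,200) at or behind the keeper post. I'll check its height with an oblique wrist view from behind.

```bash
python3 - <<'E'
from h import *
movel(W(0,100,260),velocity=300); move_pose(W(0,-57,195),RT); sleep(.1)
C=cal("wrist"); im=capture("wrist"); np.savez("w5.npz",K=C[0],d=C[1],V=C[2]); cv2.imwrite("pics/w5full.png",im)
for z in(55,67): print(z,[proj(C,W(0,y,z))[0].round(1).tolist() for y in(-20,-25,-30)])
u,v=proj(C,W(0,-25,58))[0].astype(int); print(u,v)
v0=max(0,v-90);u0=max(0,u-110); cv2.imwrite("pics/c5.png",cv2.resize(im[v0:v0+165,u0:u0+220],(800,600),interpolation=cv2.INTER_CUBIC)); print(u0,v0,read_time_s())
E
```

```text
55 [[325.6, 278.4], [325.7, 272.9], [325.7, 267.3]]
67 [[325.7, 284.4], [325.7, 278.7], [325.7, 272.9]]
325 274
215 184 31.45
```

View pics/c5.png

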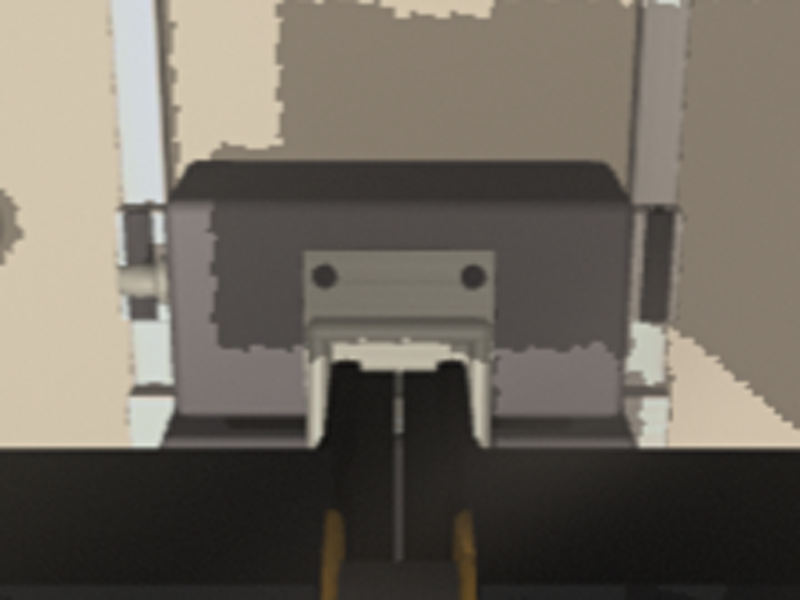

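The bar (row ~274) lies directly behind the fully visible post top, which matches y≈-24, z≈55, so it is hooked. Now I'll close the lever.

```bash
python3 - <<'E'
from h import *
movel(W(0,-57,250),velocity=300); move_pose(W(0,2,215),RF)
def P(a,r=66): return 76+r*np.cos(a)-4.5*np.sin(a)-10, 64+r*np.sin(a)+4.5*np.cos(a)+25
y,z=P(2.0); movel(W(0,2,z),velocity=250); f0=np.array(read_wrist_force())
movel(W(0,y,z),velocity=150)
for a in list(np.arange(1.9,.25,-.15))+[.2,.1,.05]:
    y,z=P(a); movel(W(0,y,z),velocity=100); f=F(f0); print(round(a,2),f.round(1))
    if np.linalg.norm(f)>35: print("stop");break
else:
    for k in range(12):
        z-=.7; movel(W(0,y,z),velocity=40); f=F(f0)
        if f[2]>18: break
    print(k,z,f)
print(read_time_s(),cellof(read_position()))
E
```

```text
1.9 [ 0.2 -0.8 -2. ]
1.75 [ 0.6 -1.1 -0.7]
1.6 [-0.1 -0.5 -0.7]
1.45 [ 0.7  0.2 -2.1]
1.3 [-0.2 -0.3 -0.9]
1.15 [ 1.2 -1.1 -1.5]
1.0 [-0.1 -0.5 -1.1]
0.85 [ 0.9 -0.2 -1.5]
0.7 [ 0.5 -1.3 -1. ]
0.55 [-0.1 -1.  -1. ]
0.4 [ 0.6 -0.  -2. ]
0.2 [ 0.2 -0.6 -0.3]
0.1 [ 1.9 -0.6 -1.5]
0.05 [ 1.1 -0.7  0.5]
4 93.2930013436421 [-7.48105849  2.85617668 19.64608887]
39.95 [  0.68443286 131.40496457  96.13635789]
```

```bash
python3 - <<'E'
from h import *
c=cellof(read_position()); movel(W(c[0],c[1],250),velocity=300); movel(W(0,190,300),velocity=300)
f=(400,300)
s=capture("side"); t=capture("top"); C=cal("wrist"); w=capture("wrist"); np.savez("w6.npz",K=C[0],d=C[1],V=C[2])
for n,i in(("s",s),("t",t),("w",w)): cv2.imwrite(f"pics/{n}6.png",i)
a=cv2.resize(s[185:290,265:395],f,interpolation=cv2.INTER_CUBIC);b=cv2.resize(t[200:300,275:408],f,interpolation=cv2.INTER_CUBIC)
u,v=proj(C,W(0,60,60))[0].astype(int);print(u,v,read_time_s())
cc=cv2.resize(w[0:300,120:520],f,interpolation=cv2.INTER_CUBIC)
o=np.vstack([np.hstack([a,b]),np.hstack([cc,cv2.resize(s,f)])]);cv2.imwrite("pics/c6.png",o)
E
```

```text
324 318 41.1833
```

View pics/c6.png

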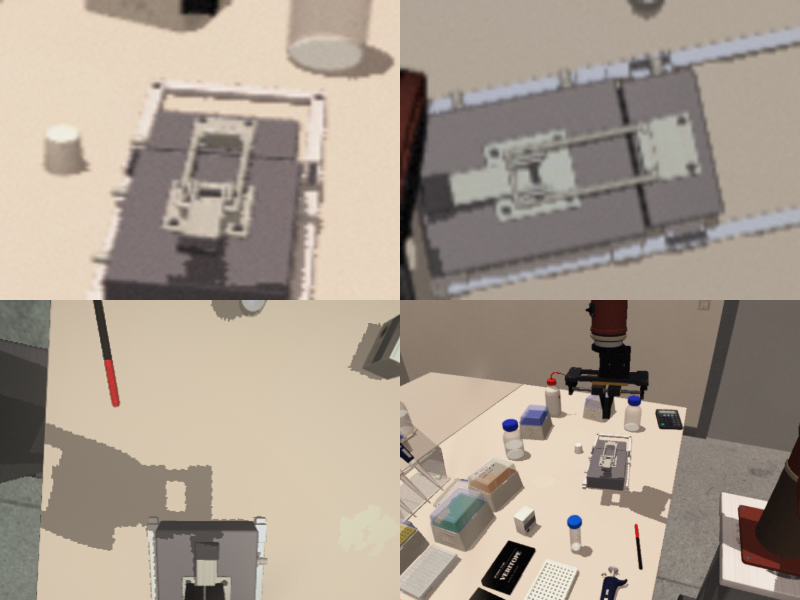

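The lever is flat and the bar (top crop px 648,168) sits about at the post. The ten pictures are used, so I'll check the squeeze numerically. I'll measure the gasket gap's dark band on a close wrist view.

```bash
python3 - <<'E'
from h import *
move_pose(W(0,25,125),RT); sleep(.1)
C=cal("wrist"); im=capture("wrist"); cv2.imwrite("pics/w7.png",im); np.savez("w7.npz",K=C[0],d=C[1],V=C[2]); print(read_time_s())
g=cv2.cvtColor(im,cv2.COLOR_BGR2GRAY)
def prof(x,ys,z,im=g,C=C):
    p=proj(C,[W(x,y,z) for y in ys]).astype(np.float32); return cv2.remap(im,p[:,0],p[:,1],cv2.INTER_LINEAR).ravel().tolist()
ys=np.arange(-12,16,1.)
print(ys.astype(int).tolist(), proj(C,[W(0,-12,50),W(0,15,50)]).round().tolist())
for x in(-48,-35,35,48): print(x,prof(x,ys,50))
ys=np.arange(-24,6,1.)
for x in(-18.5,-15.5,-8,0,8,15.5,18.5): print("z55",x,prof(x,ys,55))
C5=np.load("w5.npz");C5=(C5["K"],C5["d"],C5["V"]);g5=cv2.imread("pics/w5full.png",0)
ys=np.arange(-62,16,1.)
for x in(-48,48): print("w5",x,prof(x,ys,50,g5,C5))
for x in(-48,48): print("w7",x,prof(x,ys,50))
E
```

```text
43.7667
[-12, -11, -10, -9, -8, -7, -6, -5, -4, -3, -2, -1, 0, 1, 2, 3, 4, 5, 6, 7, 8, 9, 10, 11, 12, 13, 14, 15] [[326.0, 209.0], [326.0, 251.0]]
-48 [118, 88, 88, 87, 87, 88, 87, 87, 88, 86, 87, 88, 87, 87, 86, 76, 63, 58, 60, 66, 75, 82, 87, 87, 87, 88, 87, 88]
-35 [133, 132, 95, 86, 87, 87, 87, 86, 86, 87, 86, 86, 86, 86, 84, 73, 51, 37, 54, 64, 74, 79, 84, 85, 85, 85, 84, 84]
35 [138, 139, 134, 86, 85, 85, 85, 85, 85, 85, 84, 84, 83, 84, 82, 74, 48, 42, 59, 68, 75, 79, 82, 84, 82, 82, 82, 82]
48 [143, 142, 101, 85, 85, 87, 86, 86, 86, 86, 85, 85, 86, 85, 83, 76, 61, 62, 63, 71, 78, 81, 85, 85, 84, 84, 84, 84]
z55 -18.5 [211, 210, 213, 213, 211, 211, 209, 212, 211, 207, 204, 209, 173, 131, 131, 125, 100, 110, 118, 120, 114, 118, 119, 119, 118, 118, 120, 119, 119, 118]
z55 -15.5 [212, 211, 214, 214, 211, 210, 210, 212, 212, 208, 206, 203, 147, 133, 131, 114, 99, 114, 128, 132, 115, 103, 100, 100, 98, 99, 99, 98, 99, 99]
z55 -8 [215, 214, 216, 216, 213, 214, 212, 215, 214, 210, 209, 213, 175, 130, 131, 114, 100, 110, 97, 127, 128, 129, 130, 130, 131, 130, 129, 125, 60, 60]
z55 0 [2
[... 1367 characters left out ...]
1, 114, 113, 115, 113, 104, 78, 104, 121, 134, 137, 136, 136, 136, 136, 136, 134, 135, 135, 135, 135, 134, 135, 135, 135, 135, 135, 135, 134, 135, 135, 134, 134, 134, 133, 133, 133, 133, 133, 133, 133, 133, 133, 134, 118, 88, 88, 87, 87, 88, 87, 87, 88, 86, 87, 88, 87, 87, 86, 76, 63, 58, 60, 66, 75, 82, 87, 87, 87, 88, 87, 88]
w7 48 [141, 158, 174, 179, 184, 196, 213, 201, 141, 143, 173, 157, 79, 110, 134, 152, 154, 153, 154, 154, 151, 153, 151, 152, 152, 151, 151, 150, 150, 149, 149, 149, 148, 147, 148, 147, 147, 147, 146, 146, 146, 145, 145, 145, 144, 144, 143, 143, 142, 142, 143, 142, 101, 85, 85, 87, 86, 86, 86, 86, 85, 85, 86, 85, 83, 76, 61, 62, 63, 71, 78, 81, 85, 85, 84, 84, 84, 84]
```

```bash
python3 - <<'E'
from h import *
movel(W(0,25,250),velocity=250); sleep(.3); print(hand_in(),read_time_s())
E
```

```text
the job is handed in; nothing more can be done
the job is handed in; nothing more can be done
```

The job is handed in, but no pass/fail result came back. By my last measurements the loop is hooked, the lever is flat, the gasket is squeezed about 3 mm, and the cup stands upright on the bench about 120 mm to the +x side of the cell, with the other items untouched.

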